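# Bring the dose tally wheel round to its mark and book it

## Robot

A 6-joint arm with a two-finger parallel gripper is mounted at the origin on the work surface. World frame = base frame: x ahead of the robot, y to its left, z up, the work surface at z = 0. Lengths are in m, angles in rad, forces in N, time in s.
With the tool pointing down it reaches from about 0.275 to 0.85 m from the base axis. Payload 19 kg.
Tool frame: the origin (TCP) lies on the centre line of the jaws, within the pads' length; the fingertips stand 14 mm ahead of it and the grasp point (between the pads) lies 5 mm behind it; z points along the fingers, y is the direction in which the jaws open and shut (so a half turn about z gives the same grasp; the last joint's range is limited). The gripper opens to 85 mm and grips with 20 to 120 N. Pads are 22 mm wide; open, the fingers measure 114 mm over their backs; the gripper's body (76 mm by 85 mm) begins 54 mm behind the grasp point. The pads swing forward as they close: fully open they stand 13 mm farther back than shut.
Start: joints at [1.216, 0.15, 1.437, -0, 1.554, -0.134], TCP at [0.126, 0.561, 0.224] pointing down, gripper open.
Joint ranges: [-2.8, 2.8], [-0.68, 2.1], [0.12, 2.68], [-1.39, 4.53], [0.16, 2.79], [-2.81, 2.81]. Speed limits (rad/s): [1.89, 1.89, 2.22, 3.01, 3.01, 3.01].

## Interface

Orientations are given as a rotation vector (axis times angle).
In Python, from cell import * gives the robot as it stands. The module is installed in compiled form; this text tells all that it offers.
- The arm moves only by the tool arm_command, never from a script. Its argument "commands" is text: rows parted by semicolons, each of 5 numbers parted by spaces: the shift along the tool's x, y, z in cm, then the turn about the tool's z in rad, then the closure, from 0 (fully open) to 1 (shut). In form: x y z yaw fingers; .... A call has 1 to 12 rows; each row shifts and turns the pose as measured when the row begins, along the tool's axes as they then stand; what a row does not reach is not made up. A row lasts 1/8 s, in which the tool goes at most 62.5 mm and 10.7 degrees, less where a joint would pass 70% of its speed; a pose out of reach is approached as far as the arm can. A call is refused whole if a number of a shift passes 6.25 or a number of a turn 0.188, either way. A call with a gripper value outside its range is refused whole. The fingers move at their own pace and stop on an object; "squeeze" is the grip in N (left out, the last holds). Time passes only in rows, so rows that do not move let the fingers close. It gives the time, the measured TCP pose, the force and the opening at its end, in the units of the state.
- observe(): the state, without advancing time (a new reading comes with each control period).
- get_image(name): name is "side" or "top"; returns a dict with "frame" (480x640x3 uint8, blue, green, red), "z_map" (480x640 float32, m along the optical axis (not along the pixel's ray), 0 where there is no reading), "vfov" (degrees; the focal length in pixels is half the picture's height over the tangent of half this angle, whatever the lens; pixels are square), "cx", "cy" (the principal point, pixels), "origin" and "orientation" of the camera in the world. Camera axes: x right, y down, z forward; pixel columns grow to the right and rows downward; lengths in m; the calibration is good to about 2 mm. A picture is of the moment at which its call begins.
- hand_in(): hands the job in, once; it reports no verdict.
The state is a dict: "clock": time; "joint_pos": joint angles; "dq": joint speeds; "joint_torque": joint torques, N m; "eef_pos": TCP position; "orientation": TCP orientation; "contact_force": force on the tool from outside, world axes, zero at the start; "ft_torque": the same for the moment, N m; "grip_width": finger opening in m.
Only numpy, scipy, OpenCV 4.12 (cv2) and the standard library are available. Lean on these libraries where they do the work, as an engineer would, in place of code of your own. Each camera call takes 0.05 s, during which the arm holds its last target.

## Task

A fresh vial is being opened, so set the dose counter: with a fingertip flick the lobes on the edge of the tally wheel, click by click, clockwise as seen from above, until the raised rib on the wheel points at the steel index wedge on the counter, and do not run past it. Then push the round plunger beside the wheel fully down and let it come back up. Pick nothing up, and leave the vials, tray, syringe and other supplies where they are.

Things in the scene. Friction and masses are not known exactly. Their poses are not given: they have to be found in the camera images.
- counter: Grey tally counter fixed on the table. Origin: on the wheel's upright axis at table height; -x is its front, +y its left seen from the front, z up. Base plate 14 mm high, x -64..90, y -69..133 mm. Housing block 36 mm high behind the wheel (x 57..87, y -52..52 mm) carries the index wedge. Base is otherwise bare but for the wheel and the plunger.
- wheel (a joint): Angle of the ivory tally wheel, rad, growing clockwise seen from above (its front edge then moves to the counter's +y). One click is 1.047; a spring detent draws it to the nearest whole multiple of 1.047 and tips over halfway between. 1 to 5 N at a lobe turns it. Rib at the mark: 4.189. It starts at 0, 1 or 2 clicks, so needs 4, 3 or 2. Stops at -0.4 and 5.5.
- rib_tip (a point): Outer end of the raised dark rib on top of the wheel: 30 mm from the axis, 49 mm above the table (rib 9 mm wide, 26 mm long, stands 5 mm above the wheel's top). Turns with the wheel.
- wheel_axis (a point): Centre of the wheel's top, on its axis, 44 mm above the table; fixed. Wheel: disc of radius 32 mm, height 26 to 44 mm, with six upright round lobes (radius 5 mm, same height, 10 mm webs to the disc) centred 42 mm from the axis. At every click lobes stand at 30, 90, 150, 210, 270, 330 degrees from the counter's +x; in front: (-36, -21) and (-36, +21) mm.
- index_tip (a point): Point of the steel index wedge, 58 mm behind the wheel axis (counter's +x), 44 mm above the table; wedge top is 46 mm high. The rib is at the mark when it points here.
- plunger (a joint): Travel of the steel push plunger, m: 0 up, 0.006 fully down. A spring pushes it back; fully down takes 5 N, straight down.
- plunger_top (a point): Centre of the plunger's top face when up (30 mm wide disc in a grey collar), at the counter's (0, +98) mm; moves with the plunger.
- vial_a: Small glass vial with violet cap, 24 mm wide, 44 mm high, standing; origin under its centre. Leave alone.
- vial_b: A second such vial. Leave alone.
- syringe: Syringe lying on the table in front of the counter, about 155 mm long along its x, 17 mm high (flange 26 mm wide); origin under its middle. Leave alone.
- steel_tray: Shallow round steel tray, 170 mm wide, 16 mm high; origin under its centre. Leave alone.
- gel_bottle: Green hand gel bottle with white cap, 52 mm wide, 120 mm high; origin under its centre. Leave alone.
- swab_carton: Cardboard carton 60 x 80 x 50 mm; origin under its centre. Leave alone.

How it is judged:
On the way, in this order (a step that is already met when the one before it is completed fails the run):
1. the rib points at the index wedge, wheel resting in that click (value of joint wheel between 4.049 and 4.329 rad and value of joint plunger below 0.002 m), for 0.3 s.
2. the plunger is pressed down with the wheel at the mark (value of joint wheel between 4.049 and 4.329 rad and value of joint plunger above 0.0045 m), for 0.05 s.
At the end, for the whole second after the job is handed in: the wheel rests within 0.14 rad (8 degrees) of the mark, the plunger has been pressed more than 4.5 mm after that and is up again, and every bystander is within 20 mm of its start and never lifted (all of step 1 and velocity of joint wheel between -0.1 and 0.1 rad/s); the robot touches nothing.
It fails at once if the wheel is run past the mark into the next click (value of joint wheel above 4.939 rad).
It fails at once if the plunger is pressed while the wheel is not at the mark (value of joint plunger above 0.004 m and not (value of joint wheel between 4.049 and 4.329 rad)).
It fails at once if a bystander is moved more than 20 mm (distance of any of vial_a, vial_b, syringe, steel_tray, gel_bottle, swab_carton from where it was at the start of the episode above 0.02 m).
It fails at once if a bystander is lifted off the table (height (world z) of any of vial_a, vial_b, syringe, steel_tray, gel_bottle, swab_carton above 0.012 m).
It also fails if it takes over 58 s, if anything falls off the work surface, if the arm or the gripper's body presses on something with over 40 N, if the wrist force passes 120 N, or if a joint passes its speed limit or range.

## Working session

There is one attempt and no reset: what is moved stays moved. The work goes in short steps, Python scripts to look and compute and a tool call to move; the robot and the scene stay as the last step left them, time stands still between calls to the robot, and variables do not carry over. Pictures are saved under pics/ and viewed, and the job is handed in when it is done.

Besides the shell and the picture viewer there is one more tool, called after ">>>" as a command line: name --argument value ..., lists and objects as JSON in quotes. arm_command: Moves the arm, as the interface text tells. Its arguments: {"type":"object","properties":{"commands":{"type":"string"},"squeeze":{"type":"number"}},"required":["commands"]}

```bash
mkdir -p pics; cat > h.py <<'E'
from cell import *
import numpy as np, cv2
from scipy.spatial.transform import Rotation as R
def cam(im):
    f=im["frame"].shape[0]/2/np.tan(np.radians(im["vfov"])/2)
    o=np.array(im["orientation"],float)
    Rm=R.from_rotvec(o).as_matrix() if o.size==3 else o.reshape(3,3)
    return f,Rm,np.array(im["origin"])
def ray(im,u,v,z):
    f,Rm,o=cam(im); d=Rm@np.array([(u-im["cx"])/f,(v-im["cy"])/f,1]); return o+d*(z-o[2])/d[2]
def proj(im,p):
    f,Rm,o=cam(im); q=Rm.T@(np.array(p)-o); return im["cx"]+f*q[0]/q[2],im["cy"]+f*q[1]/q[2]
E
python3 - <<'E'
from h import *
print(observe())
for n in("top","side"):
    im=get_image(n); cv2.imwrite(f"pics/{n}1.png",im["frame"]); print({k:v for k,v in im.items() if k not in("frame","z_map")})
E
```

```text
{'clock': 0.0, 'joint_pos': array([ 1.21604093e+00,  1.50969716e-01,  1.43802651e+00,  1.56838164e-05,
        1.55381066e+00, -1.33991460e-01]), 'dq': array([ 0.0001909 ,  0.00046975, -0.00083373,  0.00067048, -0.00184281,
       -0.00101882]), 'joint_torque': array([ 1.52930443e-03, -7.13062620e+01, -5.70857656e+01,  3.79248595e-04,
        8.60192726e-03,  4.27460691e-06]), 'eef_pos': array([0.12582943, 0.5607981 , 0.22348699]), 'orientation': array([-3.46037744e-01, -3.12216551e+00,  1.84450511e-03]), 'contact_force': array([-0.00573684, -0.08539717, -0.58792637]), 'ft_torque': array([-0.07248912,  0.02721241, -0.01783149]), 'grip_width': 0.08528179999190273}
{'vfov': 44.18684280137649, 'cx': 325.7186124043743, 'cy': 243.15238638531102, 'origin': array([0.49046224, 0.03321318, 1.23511797]), 'orientation': array([-2.17531136,  2.16868968, -0.07077855])}
{'vfov': 49.87527252707008, 'cx': 320.5017562925361, 'cy': 242.13210841182777, 'origin': array([0.18736784, 0.44724276, 0.75266211]), 'orientation': array([-1.05604427,  2.53534267, -0.9238731 ])}
```

View pics/top1.png

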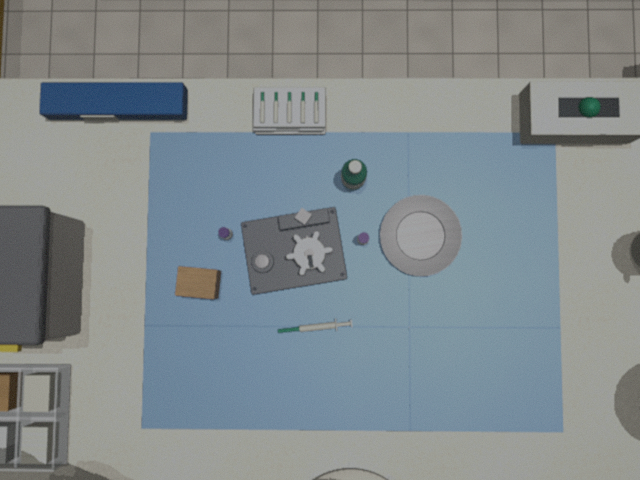

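View pics/side1.png

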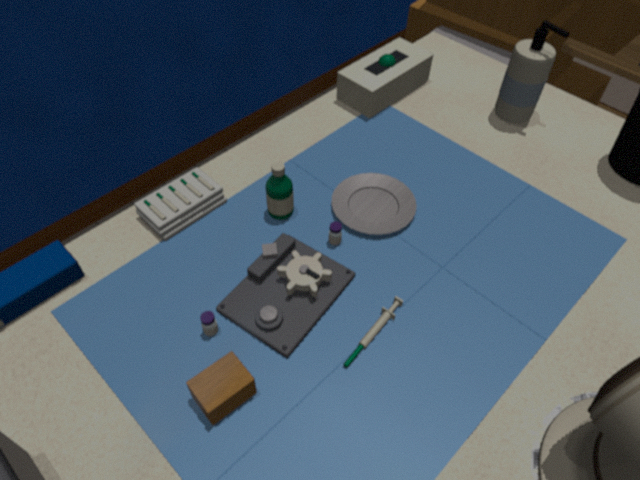

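```bash
python3 - <<'E'
import cv2
a=cv2.imread("pics/top1.png")[190:310,225:385]; cv2.imwrite("pics/top1z.png",cv2.resize(a,None,fx=5,fy=5,interpolation=cv2.INTER_CUBIC))
a=cv2.imread("pics/side1.png")[225:361,200:370]; cv2.imwrite("pics/side1z.png",cv2.resize(a,None,fx=4.4,fy=4.4,interpolation=cv2.INTER_CUBIC))
E
```

```text
(no output)
```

View pics/top1z.png

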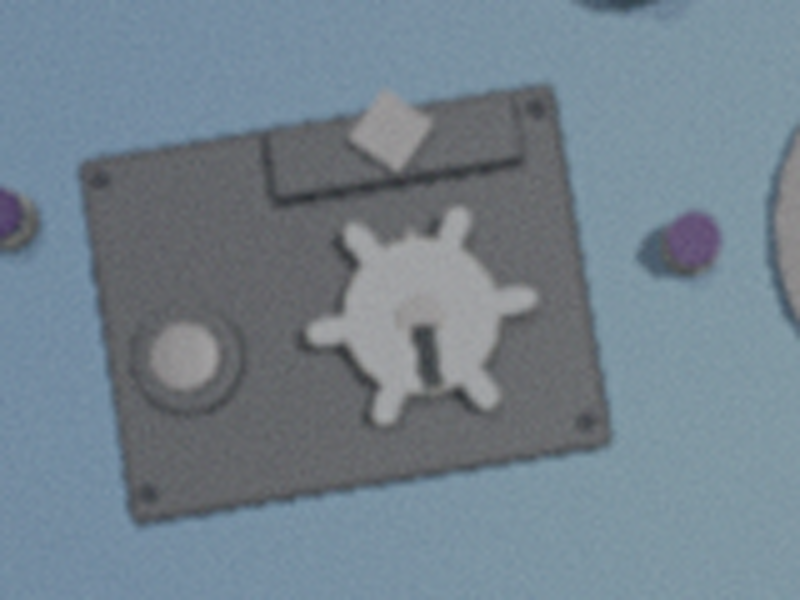

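View pics/side1z.png

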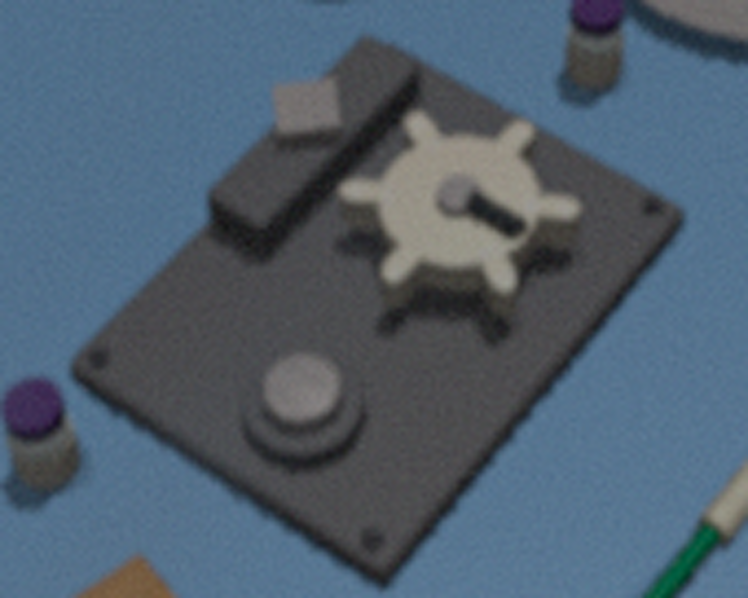

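```bash
python3 - <<'E'
from h import *
im=get_image("top"); s=get_image("side")
g=lambda u,v,z:ray(im,225+(u+.5)/5-.5,190+(v+.5)/5-.5,z)[:2]
gs=lambda u,v,z:ray(s,200+(u+.5)/4.4-.5,225+(v+.5)/4.4-.5,z)[:2]
def fr(g,C):
    loc=np.array([[90,133],[90,-69],[-64,-69],[-64,133]])/1e3
    W=np.array([g(*c,.014) for c in C]); 
    A=loc-loc.mean(0);B=W-W.mean(0)
    H=A.T@B; th=np.arctan2(H[0,1]-H[1,0],H[0,0]+H[1,1]); Rm=np.array([[np.cos(th),-np.sin(th)],[np.sin(th),np.cos(th)]])
    t=W.mean(0)-Rm@loc.mean(0); print(th,t,(W-(loc@Rm.T+t))*1e3); return th,t,Rm
a=fr(g,[(80,160),(550,87),(610,445),(137,523)])
b=fr(gs,[(75,368),(367,38),(684,213),(385,586)])
F=(im["frame"]).astype(int)
hsv=cv2.cvtColor(im["frame"],cv2.COLOR_BGR2HSV)
print("top hub",g(417,309,.049),"side hub",gs(460,195,.049))
lob=[(358,236),(459,218),(526,297),(488,398),(386,413),(320,332)]
print("lobemean",g(*np.mean(lob,0),.044))
L=[g(*l,.044) for l in lob]; c=np.mean(L,0); print([np.round(np.degrees(np.arctan2(*(l-c)[::-1])),1) for l in L],[np.linalg.norm(l-c) for l in L])
for h in (.025,.03,.035): print("plunger",h,g(184,355,h),gs(302,387,h))
print("pl from frame",a[1]+a[2]@[0,.098])
Z=im["z_map"]; f,Rm,o=cam(im)
for (u,v) in ((184,355),(370,340),(150,290)):
    U,V=225+u/5,190+v/5; z=np.median(Z[int(V)-1:int(V)+2,int(U)-1:int(U)+2]); print((o+Rm@np.array([(U-im["cx"])/f,(V-im["cy"])/f,1])*z))
E
```

```text
0.16426283502942762 [0.56776566 0.08652977] [[-0.07263429 -1.60544237]
 [-2.15880026  1.92043833]
 [ 0.9865418   2.0017615 ]
 [ 1.24489274 -2.31675746]]
0.1896506880798439 [0.56846713 0.08852834] [[-2.10305958 -5.49295879]
 [ 4.3365254   1.81705442]
 [-1.99096266  2.26568808]
 [-0.24250317  1.41021628]]
top hub [0.57051339 0.08832544] side hub [0.56734152 0.0870927 ]
lobemean [0.56815808 0.08618328]
[np.float64(39.4), np.float64(-20.0), np.float64(-79.7), np.float64(-141.4), np.float64(159.7), np.float64(99.3)] [np.float64(0.04167197447814391), np.float64(0.04215557418494545), np.float64(0.04235261915812012), np.float64(0.04249115155264301), np.float64(0.042019217405950424), np.float64(0.042068495097783286)]
plunger 0.025 [0.55295901 0.18502879] [0.5573611  0.17881997]
plunger 0.03 [0.55270078 0.18440152] [0.55481876 0.18066439]
plunger 0.035 [0.55244256 0.18377424] [0.55227641 0.18250881]
pl from frame [0.55174019 0.18321061]
[0.55159621 0.18286554 0.03566327]
[0.55740048 0.10660312 0.0448731 ]
[0.57964684 0.20002191 0.01415995]
```

The rib points at the counter's front, opposite the wedge, so 3 clicks are needed. The counter axis is at about (0.568, 0.087) and its yaw is about 0.166. The plunger is at (0.552, 0.183), with its top at z≈0.036. First I'll shut the fingers and turn the tool so that tool x is the counter's +y.

>>> arm_command --commands "0 0 0 0.169 1;0 0 0 0.169 1;0 0 0 0.169 1;0 0 0 0.169 1;0 0 0 0.169 1;0 0 0 0.169 1;0 0 0 0.169 1;0 0 0 0 1" --squeeze 20

```text
clock: 1.2
eef_pos: [0.1257, 0.5604, 0.2223]
orientation: [2.071, 2.361, -0.005]
contact_force: [-0.5, 0.5, -0.2]
grip_width: -0.0002
```

```bash
cat >> h.py <<'E'
C=np.array([.568,.087]); TH=.166
def tell(goal=None):
    s=observe(); Rm=R.from_rotvec(s["orientation"]).as_matrix()
    c,sn=np.cos(TH),np.sin(TH); d=s["eef_pos"][:2]-C
    loc=np.array([c*d[0]+sn*d[1],-sn*d[0]+c*d[1],s["eef_pos"][2]])
    a=np.arctan2(Rm[1,1],Rm[0,1])
    print("t",round(s["clock"],2),"local mm",np.round(loc*1e3,1),"yaw still (tool z)",round(a-TH,3),"F",np.round(s["contact_force"],1),"tilt",np.round(Rm[:2,2],3),"grip",round(s["grip_width"],4))
    if goal is not None:
        g=np.array(goal)/1e3; w=np.r_[C+np.array([[c,-sn],[sn,c]])@g[:2],g[2]]-s["eef_pos"]
        print("tool shift cm",np.round(Rm.T@w*100,2))
E
python3 -c "
from h import *
tell((-80,-44,140))"
```

```text
t 1.2 local mm [-358.   539.9  222.3] yaw still (tool z) -0.035 F [-0.5  0.5 -0.2] tilt [-0.001 -0.003] grip -0.0002
tool shift cm [-57.35  29.86   8.36]
```

>>> arm_command --commands "-4.8 2.5 0 -0.035 1;-4.8 2.5 0 0 1;-4.8 2.5 0 0 1;-4.8 2.5 0 0 1;-4.8 2.5 0 0 1;-4.8 2.5 0 0 1;-4.8 2.5 0 0 1;-4.8 2.5 0 0 1;-4.8 2.5 0 0 1;-4.8 2.5 0 0 1;-4.8 2.5 0 0 1;0 0 0 0 1"

```text
clock: 2.7
eef_pos: [0.5051, 0.0781, 0.223]
orientation: [1.951, 2.459, -0.003]
contact_force: [-0.4, 1.3, -0.6]
grip_width: 0.0
```

```bash
python3 -c "
from h import *
tell((-80,-44,80))"
```

```text
t 2.7 local mm [-63.5   1.6 223. ] yaw still (tool z) 0.064 F [-0.4  1.3 -0.6] tilt [ 0.001 -0.003] grip 0.0
tool shift cm [-4.4  -1.94 14.32]
```

>>> arm_command --commands "-2.2 -1 0 0.064 1;-2.2 -1 3 0 1;0 0 4 0 1;0 0 4 0 1;0 0 3 0 1;0 0 0 0 1"

```text
clock: 3.45
eef_pos: [0.4926, 0.0315, 0.0801]
orientation: [2.001, 2.418, -0.001]
contact_force: [0.4, -0.5, -0.6]
grip_width: -0.0002
```

```bash
python3 -c "
from h import *
tell((-80,-44,46))
for n in ('top','side'):
    im=get_image(n); cv2.imwrite(f'pics/{n}2.png',im['frame'])
a=cv2.imread('pics/side2.png')[180:380,200:440]; cv2.imwrite('pics/side2z.png',cv2.resize(a,None,fx=3,fy=3,interpolation=cv2.INTER_CUBIC))
"
```

```text
t 3.45 local mm [-83.5 -42.3  80.1] yaw still (tool z) 0.022 F [ 0.4 -0.5 -0.6] tilt [ 0.002 -0.002] grip -0.0002
tool shift cm [-0.17  0.34  3.41]
```

View pics/side2z.png

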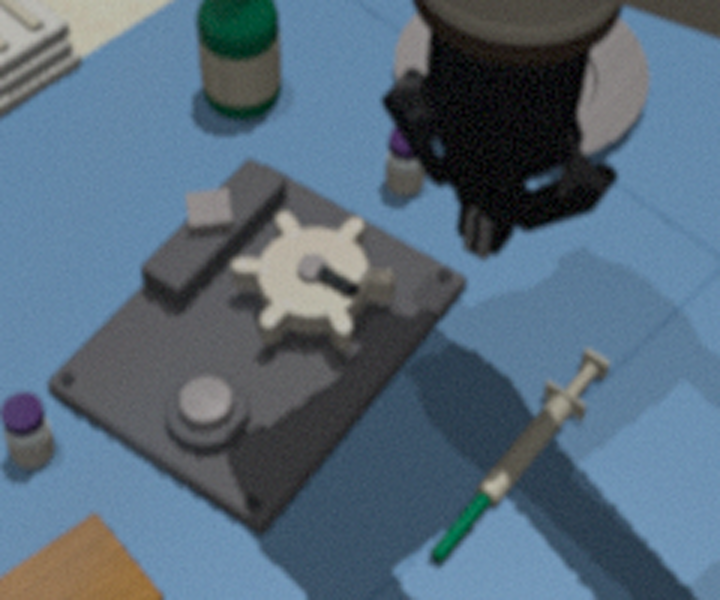

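View pics/top2.png

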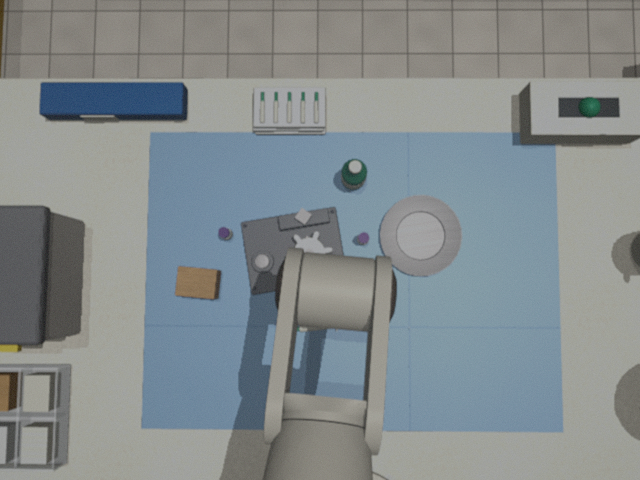

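```bash
python3 - <<'E'
from h import *
s=get_image("side"); f,Rm,o=cam(s); Z=s["z_map"]; c,sn=np.cos(TH),np.sin(TH)
V,U=np.mgrid[180:380,200:440]; z=Z[180:380,200:440]
P=o+np.stack([(U-s["cx"])/f*z,(V-s["cy"])/f*z,z],-1)@Rm.T
d=P[...,:2]-C; L=np.stack([c*d[...,0]+sn*d[...,1],-sn*d[...,0]+c*d[...,1],P[...,2]],-1)*1e3-[-83.5,-42.3,80.1]
ok=(z>0)&(L[...,2]>-20)&(L[...,2]<90)&(abs(L[...,1])<60)&(abs(L[...,0])<110)&(P[...,2]>.062)
Q=L[ok]
for x0 in range(-90,90,10):
    q=Q[(Q[:,0]>=x0)&(Q[:,0]<x0+10)]
    if len(q)>3: print(x0,len(q),"minz",np.round(np.percentile(q[:,2],[0,10]),0),"y",np.round(np.percentile(q[:,1],[2,98]),0))
t=Q[Q[:,2]<0]; print("tip region", len(t), np.round(t.min(0)),np.round(t.max(0)))
for z0 in range(-20,50,5):
    q=Q[(Q[:,2]>=z0)&(Q[:,2]<z0+5)]
    if len(q)>2: print(z0,len(q),np.round(q.min(0)),np.round(q.max(0)))
E
```

```text
-60 8 minz [83. 85.] y [10. 12.]
-50 45 minz [71. 75.] y [ 9. 12.]
-40 69 minz [58. 64.] y [-3. 13.]
-30 94 minz [53. 60.] y [-12.  14.]
-20 175 minz [17. 28.] y [-8. 17.]
-10 149 minz [12. 20.] y [ 6. 17.]
0 189 minz [14. 24.] y [-3. 18.]
10 75 minz [18. 26.] y [ 6. 19.]
20 62 minz [53. 60.] y [ 1. 15.]
30 114 minz [58. 64.] y [-7. 14.]
40 50 minz [71. 75.] y [ 3. 14.]
50 8 minz [84. 84.] y [12. 14.]Traceback (most recent call last):
  File "<stdin>", line 11, in <module>
    return umr_minimum(a, axis, None, out, keepdims, initial, where)
ValueError: zero-size array to reduction operation minimum which has no identity
```

```bash
python3 - <<'E'
from h import *
s=get_image("side"); st=observe()["eef_pos"]
for h in (-.014,0,.014): print(h,proj(s,st+[0,0,h]))
Z=s["z_map"]
f,Rm,o=cam(s)
print("expected depth",(Rm.T@(st-o))[2])
print(np.round(Z[235:275:3,345:375:3],3))
E
```

```text
-0.014 (np.float64(358.94222466316853), np.float64(267.8317590350229))
0 (np.float64(359.5853372205644), np.float64(262.69481781154394))
0.014 (np.float64(360.2451120757755), np.float64(257.42478442007507))
expected depth 0.8430522329270516
[[0.794 0.798 0.776 0.773 0.775 0.783 0.761 0.755 0.747 0.757]
 [0.798 0.797 0.782 0.777 0.779 0.801 0.767 0.76  0.756 0.762]
 [0.98  0.979 0.795 0.79  0.785 0.8   0.768 0.763 0.765 0.794]
 [0.976 0.973 0.802 0.797 0.79  0.8   0.776 0.769 0.778 0.788]
 [0.97  0.971 0.972 0.8   0.796 0.808 0.789 0.784 0.787 0.782]
 [0.963 0.967 0.966 0.816 0.802 0.799 0.788 0.787 0.794 0.78 ]
 [0.963 0.959 0.961 0.821 0.81  0.803 0.806 0.799 0.812 0.782]
 [0.956 0.956 0.958 0.827 0.814 0.809 0.811 0.807 0.814 0.96 ]
 [0.952 0.952 0.954 0.827 0.82  0.817 0.818 0.815 0.953 0.955]
 [0.945 0.944 0.947 0.829 0.824 0.822 0.821 0.815 0.    0.949]
 [0.944 0.945 0.941 0.941 0.944 0.825 0.943 0.943 0.942 0.945]
 [0.92  0.938 0.94  0.938 0.941 0.936 0.941 0.942 0.937 0.939]
 [0.917 0.915 0.918 0.931 0.937 0.936 0.935 0.936 0.933 0.939]
 [0.911 0.912 0.917 0.919 0.927 0.93  0.931 0.929 0.928 0.93 ]]
```

>>> arm_command --commands "0 0 1.2 0.022 1;0 0 1.2 0 1;0 0 1 0 1;0 0 0 0 1"

```text
clock: 4.15
eef_pos: [0.4957, 0.031, 0.0482]
orientation: [2.027, 2.388, 0.006]
contact_force: [-0.5, -0.0, -0.5]
grip_width: 0.0004
```

```bash
python3 - <<'E'
from h import *
tell((-80,-44,30))
s=get_image('side'); st=observe()["eef_pos"]
a=s["frame"][210:310,300:420]; cv2.imwrite('pics/side3z.png',cv2.resize(a,None,fx=6,fy=6,interpolation=cv2.INTER_CUBIC))
for h in (-.014,0): print(h,(np.array(proj(s,st+[0,0,h]))-[300,210])*6)
E
```

```text
t 4.15 local mm [-80.6 -43.2  48.2] yaw still (tool z) -0.003 F [-0.5 -0.  -0.5] tilt [ 0.01  -0.003] grip 0.0004
tool shift cm [-0.07  0.04  1.82]
-0.014 [341.75371128 417.21781199]
0 [345.34475188 388.22636897]
```

View pics/side3z.png

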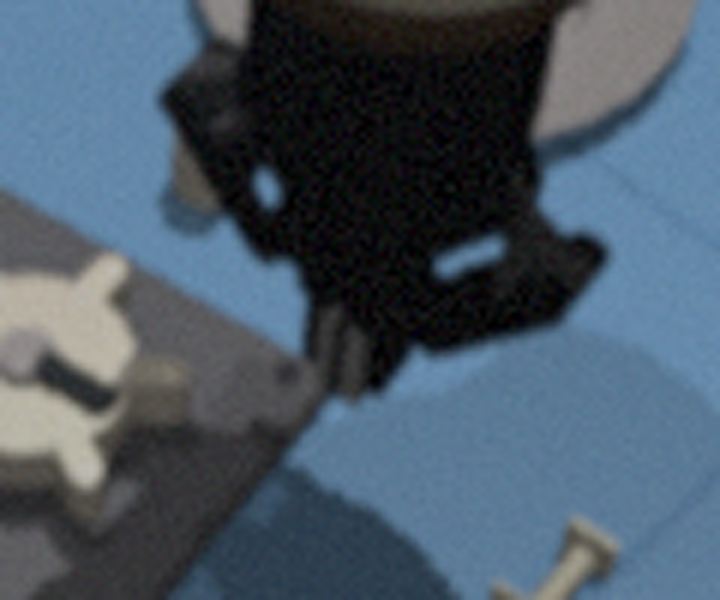

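```bash
python3 - <<'E'
from h import *
s=get_image('side'); st=observe(); Rm=R.from_rotvec(st["orientation"]).as_matrix()
for h in (-.014,-.007,0,.007,.014):
  for x in(-.011,.011): print(h,x,[np.round((np.array(proj(s,st["eef_pos"]+Rm@[x,y,-h]))-[300,210])*6) for y in (-.014,-.006,0,.006,.014)])
E
```

```text
-0.014 -0.011 [array([403., 414.]), array([380., 400.]), array([362., 390.]), array([344., 380.]), array([321., 366.])]
-0.014 0.011 [array([361., 466.]), array([338., 452.]), array([320., 441.]), array([302., 431.]), array([279., 417.])]
-0.007 -0.011 [array([406., 400.]), array([382., 386.]), array([364., 376.]), array([346., 366.]), array([323., 352.])]
-0.007 0.011 [array([364., 452.]), array([340., 438.]), array([322., 427.]), array([304., 417.]), array([280., 403.])]
0 -0.011 [array([408., 385.]), array([384., 372.]), array([366., 361.]), array([348., 351.]), array([325., 338.])]
0 0.011 [array([366., 437.]), array([341., 423.]), array([323., 413.]), array([305., 402.]), array([282., 388.])]
0.007 -0.011 [array([410., 371.]), array([386., 357.]), array([368., 347.]), array([350., 336.]), array([326., 323.])]
0.007 0.011 [array([368., 423.]), array([343., 409.]), array([325., 398.]), array([307., 388.]), array([283., 374.])]
0.014 -0.011 [array([413., 356.]), array([388., 342.]), array([370., 332.]), array([352., 322.]), array([328., 308.])]
0.014 0.011 [array([370., 408.]), array([345., 394.]), array([327., 384.]), array([309., 373.]), array([285., 359.])]
```

>>> arm_command --commands "0 0 0.6 0 1;0 0 0.6 0 1;0 0 0.6 0 1;0 0 0.3 0 1;0 0 0.3 0 1;0 0 0 0 1"

```text
clock: 5.0
eef_pos: [0.4967, 0.0309, 0.0238]
orientation: [2.026, 2.387, 0.008]
contact_force: [-0.6, -0.4, 0.0]
grip_width: -0.0
```

```bash
python3 - <<'E'
from h import *
tell((-80,-44,30))
s=get_image('side'); st=observe()["eef_pos"]
a=s["frame"][210:310,300:420]; cv2.imwrite('pics/side4z.png',cv2.resize(a,None,fx=6,fy=6,interpolation=cv2.INTER_CUBIC))
E
```

```text
t 5.0 local mm [-79.6 -43.6  23.8] yaw still (tool z) -0.003 F [-0.6 -0.4  0. ] tilt [ 0.012 -0.003] grip -0.0
tool shift cm [-0.05 -0.03 -0.62]
```

View pics/side4z.png

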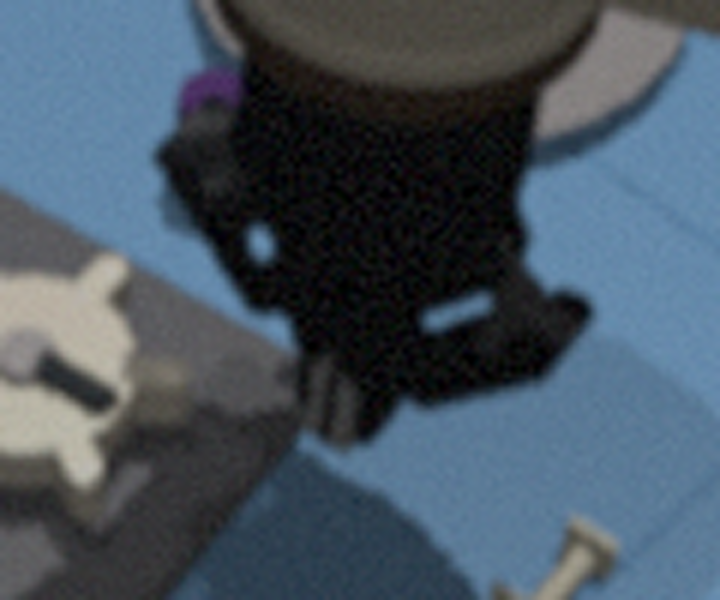

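>>> arm_command --commands "0 0 0.4 0 1;0 0 0.3 0 1;0 0 0.2 0 1;0 0 0 0 1"

```text
clock: 5.55
eef_pos: [0.497, 0.0308, 0.0145]
orientation: [2.025, 2.387, 0.008]
contact_force: [0.4, 0.6, -0.6]
grip_width: -0.0
```

>>> arm_command --commands "0 0 0.2 0 1;0 0 0 0 1"

```text
clock: 5.8
eef_pos: [0.4971, 0.0308, 0.0124]
orientation: [2.025, 2.387, 0.008]
contact_force: [-0.3, 0.1, 0.2]
grip_width: -0.0002
```

>>> arm_command --commands "0 0 0.2 0 1;0 0 0.2 0 1;0 0 0 0 1"

```text
clock: 6.18
eef_pos: [0.4972, 0.0308, 0.0082]
orientation: [2.025, 2.386, 0.009]
contact_force: [0.3, -0.9, -0.7]
grip_width: 0.0002
```

>>> arm_command --commands "0 0 0.2 0 1;0 0 0.2 0 1;0 0 0.2 0 1;0 0 0 0 1"

```text
clock: 6.68
eef_pos: [0.4973, 0.0308, 0.0017]
orientation: [2.025, 2.386, 0.009]
contact_force: [-0.8, -0.5, 0.2]
grip_width: -0.0004
```

```bash
python3 - <<'E'
from h import *
tell((-80,-44,30))
s=get_image('side'); st=observe()["eef_pos"]
a=s["frame"][210:310,300:420]; cv2.imwrite('pics/side5z.png',cv2.resize(a,None,fx=6,fy=6,interpolation=cv2.INTER_CUBIC))
E
```

```text
t 6.67 local mm [-79.1 -43.8   1.7] yaw still (tool z) -0.003 F [-0.8 -0.5  0.2] tilt [ 0.012 -0.003] grip -0.0004
tool shift cm [-0.04 -0.06 -2.83]
```

View pics/side5z.png

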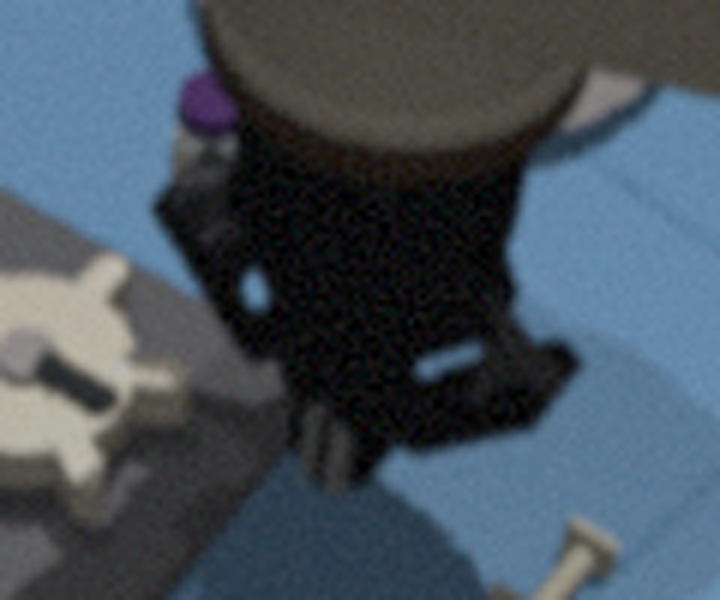

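>>> arm_command --commands "0 0 0.2 0 1;0 0 0.2 0 1;0 0 0 0 1"

```text
clock: 7.1
eef_pos: [0.4974, 0.0308, -0.0024]
orientation: [2.025, 2.386, 0.009]
contact_force: [0.4, 0.1, -0.4]
grip_width: -0.0004
```

```bash
python3 - <<'E'
from h import *
tell()
im=get_image('side')
for z in (0,.005,.01,.015):
    p=ray(im,355.8,291.7,z)[:2]-C; c,s=np.cos(TH),np.sin(TH); print(z,np.round([c*p[0]+s*p[1],-s*p[0]+c*p[1]],4))
E
```

```text
t 7.1 local mm [-78.9 -43.8  -2.4] yaw still (tool z) -0.003 F [ 0.4  0.1 -0.4] tilt [ 0.013 -0.003] grip -0.0004
0 [-0.0816 -0.0423]
0.005 [-0.0831 -0.0393]
0.01 [-0.0847 -0.0362]
0.015 [-0.0862 -0.0331]
```

>>> arm_command --commands "0 0 0.2 0 1;0 0 0.2 0 1;0 0 0 0 1"

```text
clock: 7.52
eef_pos: [0.4975, 0.0307, -0.0066]
orientation: [2.025, 2.386, 0.009]
contact_force: [-0.0, 0.8, -0.1]
grip_width: -0.0
```

>>> arm_command --commands "0 0 0.2 0 1;0 0 0.2 0 1;0 0 0 0 1"

```text
clock: 7.9
eef_pos: [0.4981, 0.0308, -0.0067]
orientation: [2.024, 2.386, 0.01]
contact_force: [0.1, -0.1, 0.7]
grip_width: -0.0001
```

>>> arm_command --commands "0 0 0.2 0 1;0 0 0.2 0 1"

```text
clock: 8.15
eef_pos: [0.4987, 0.0307, -0.0074]
orientation: [2.023, 2.385, 0.011]
contact_force: [-26.5, 1.4, 59.3]
grip_width: -0.0001
```

```bash
python3 - <<'E'
from h import *
tell(); print(observe()['joint_pos'],observe()['contact_force'])
s=get_image('side')
a=s["frame"][210:310,300:420]; cv2.imwrite('pics/side6z.png',cv2.resize(a,None,fx=6,fy=6,interpolation=cv2.INTER_CUBIC))
E
```

```text
t 8.15 local mm [-77.6 -44.   -7.4] yaw still (tool z) -0.002 F [-26.5   1.4  59.3] tilt [ 0.015 -0.004] grip -0.0001
[-0.09103509  0.18763319  1.89880315 -0.00300347  1.03963389 -0.25365114] [-26.52861346   1.41586361  59.30659622]
```

View pics/side6z.png

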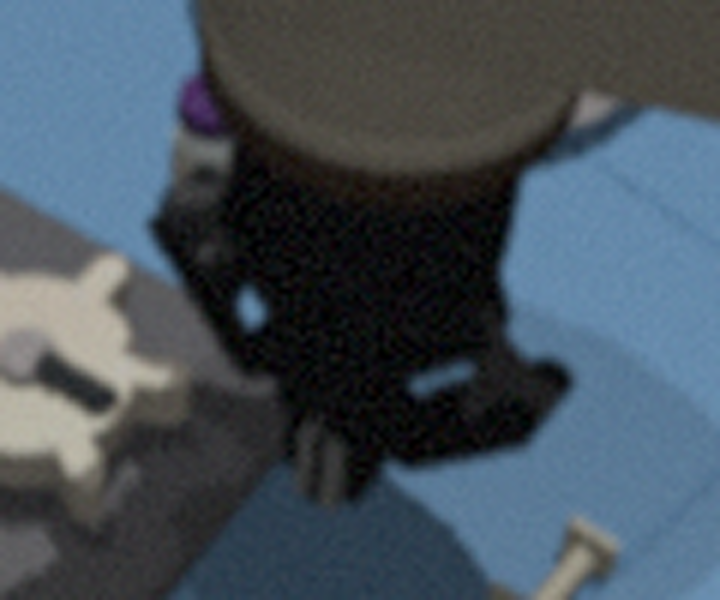

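Contact came at TCP z≈-0.007, so the shut fingertips stand about 7 mm behind the reported TCP, not 14 mm ahead of it. I'll use TCP z≈0.018–0.02, which puts the tips at about z 0.026.

>>> arm_command --commands "0 0 -1 0 1;0 0 -1 0 1;0 0 -0.6 0 1;0 0 0 0 1"

```text
clock: 8.7
eef_pos: [0.4983, 0.0309, 0.0197]
orientation: [2.022, 2.385, 0.011]
contact_force: [0.1, -0.5, -0.5]
grip_width: 0.0002
```

```bash
python3 -c "
from h import *
tell((-54,-46,19))"
```

```text
t 8.7 local mm [-78.  -43.9  19.7] yaw still (tool z) -0.002 F [ 0.1 -0.5 -0.5] tilt [ 0.016 -0.004] grip 0.0002
tool shift cm [-0.21  2.4   0.11]
```

>>> arm_command --commands "-0.2 0.8 0 0 1;0 0.8 0 0 1;0 0.8 0 0 1;0 0 0 0 1"

```text
clock: 9.2
eef_pos: [0.5241, 0.0329, 0.0191]
orientation: [2.023, 2.386, 0.01]
contact_force: [0.4, 0.4, -0.4]
grip_width: 0.0006
```

```bash
python3 -c "
from h import *
tell((-53,-1,19))
s=get_image('side')
a=s['frame'][210:330,260:400]; cv2.imwrite('pics/side7z.png',cv2.resize(a,None,fx=5,fy=5,interpolation=cv2.INTER_CUBIC))"
```

```text
t 9.2 local mm [-52.2 -46.1  19.1] yaw still (tool z) -0.002 F [ 0.4  0.4 -0.4] tilt [ 0.015 -0.004] grip 0.0006
tool shift cm [ 4.51 -0.08 -0.02]
```

View pics/side7z.png

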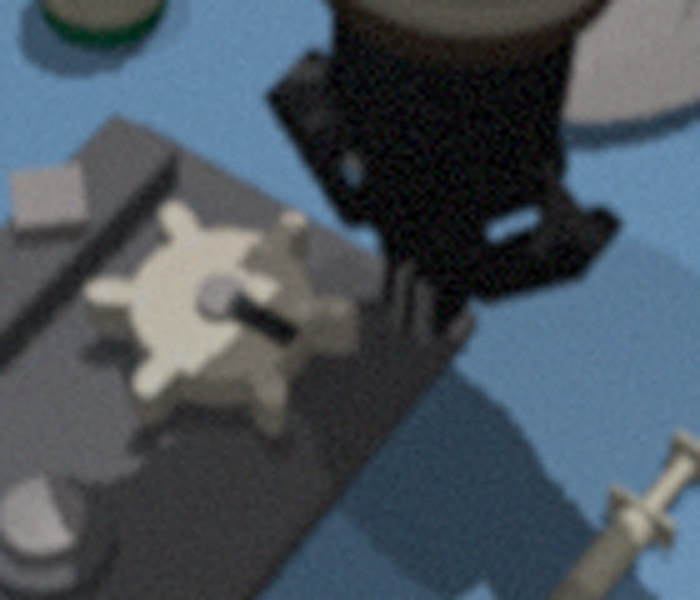

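>>> arm_command --commands "0.9 0 0 0 1;0.9 0 0 0 1;0.9 0 0 0 1;0 0 0 0 1"

```text
clock: 9.75
eef_pos: [0.514, 0.0602, 0.0179]
orientation: [2.026, 2.391, -0.005]
contact_force: [-4.3, -2.9, 2.5]
grip_width: -0.0005
```

```bash
python3 -c "
from h import *
tell((-53,-1,19))
s=get_image('side')
a=s['frame'][210:330,260:400]; cv2.imwrite('pics/side8z.png',cv2.resize(a,None,fx=5,fy=5,interpolation=cv2.INTER_CUBIC))"
```

```text
t 9.75 local mm [-57.7 -17.5  17.9] yaw still (tool z) -0.001 F [-4.3 -2.9  2.5] tilt [ 0.004 -0.007] grip -0.0005
tool shift cm [ 1.65  0.46 -0.13]
```

View pics/side8z.png

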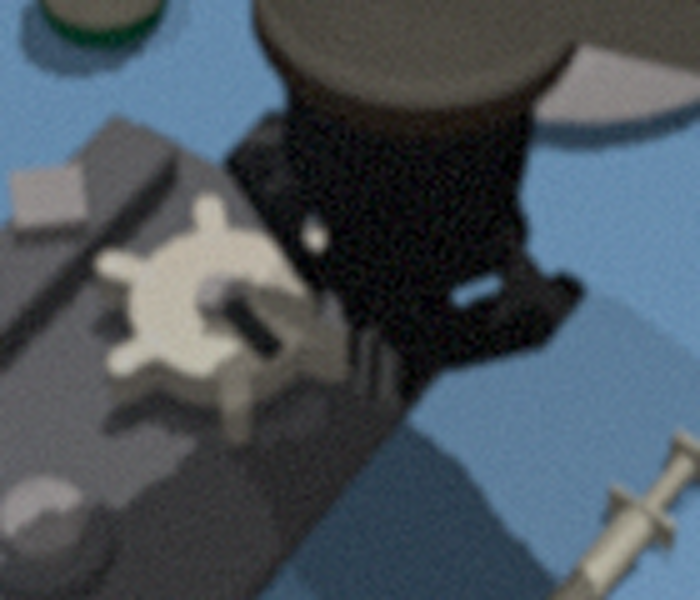

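>>> arm_command --commands "0.6 0.4 0 0 1;0.6 0.2 0 0 1;0.6 0 0 0 1;0 0 0 0 1"

```text
clock: 10.3
eef_pos: [0.5089, 0.0802, 0.0169]
orientation: [-2.027, -2.397, 0.024]
contact_force: [0.6, -0.4, -0.7]
grip_width: -0.0001
```

```bash
python3 -c "
from h import *
tell((-53,0,19))
s=get_image('side')
a=s['frame'][210:330,260:400]; cv2.imwrite('pics/side9z.png',cv2.resize(a,None,fx=5,fy=5,interpolation=cv2.INTER_CUBIC))"
```

```text
t 10.3 local mm [-59.4   3.1  16.9] yaw still (tool z) 0.001 F [ 0.6 -0.4 -0.7] tilt [-0.011 -0.01 ] grip -0.0001
tool shift cm [-0.31  0.63 -0.22]
```

View pics/side9z.png

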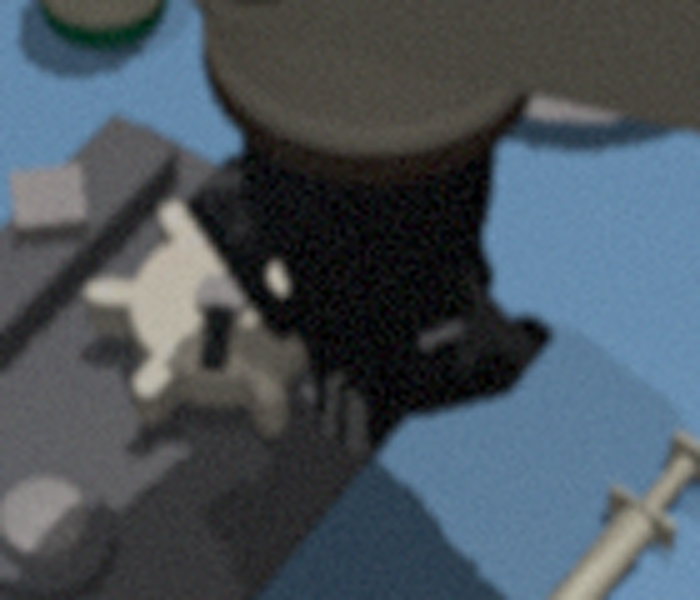

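>>> arm_command --commands "0 -1.2 0 0 1;0 -1.2 0 0 1;-1.7 0 0 0 1;-1.7 0 0 0 1;-1.6 0 0 0 1;0 0 0 0 1"

```text
clock: 11.1
eef_pos: [0.4927, 0.022, 0.018]
orientation: [-2.03, -2.397, 0.023]
contact_force: [0.3, 0.4, 0.4]
grip_width: 0.0001
```

```bash
python3 -c "
from h import *
tell((-53,-46,19))"
```

```text
t 11.1 local mm [-85.  -51.7  18. ] yaw still (tool z) -0.001 F [0.3 0.4 0.4] tilt [-0.01  -0.011] grip 0.0001
tool shift cm [ 0.57  3.2  -0.14]
```

>>> arm_command --commands "0.4 1 0 0 1;0 1 0 0 1;0 1 0 0 1;0 0 0 0 1"

```text
clock: 11.6
eef_pos: [0.5243, 0.0322, 0.0174]
orientation: [-2.029, -2.397, 0.023]
contact_force: [-0.1, -0.7, 0.5]
grip_width: -0.0001
```

```bash
python3 -c "
from h import *
tell((-52,0,19))"
```

```text
t 11.6 local mm [-52.2 -46.9  17.4] yaw still (tool z) -0.0 F [-0.1 -0.7  0.5] tilt [-0.01  -0.011] grip -0.0001
tool shift cm [ 4.68  0.01 -0.2 ]
```

>>> arm_command --commands "0.9 0 0 0 1;0.9 0.1 0 0 1;0.9 0.2 0 0 1;0.6 0.3 0 0 1;0.5 0.2 0 0 1;0.5 0 0 0 1;0 0 0 0 1"

```text
clock: 12.48
eef_pos: [0.5166, 0.0772, 0.0154]
orientation: [-2.021, -2.393, 0.046]
contact_force: [-0.6, 0.0, 0.1]
grip_width: -0.0003
```

```bash
python3 -c "
from h import *
tell((-53,0,19))
s=get_image('side')
a=s['frame'][210:330,260:400]; cv2.imwrite('pics/side10z.png',cv2.resize(a,None,fx=5,fy=5,interpolation=cv2.INTER_CUBIC))"
```

```text
t 12.47 local mm [-52.3  -1.2  15.4] yaw still (tool z) 0.002 F [-0.6  0.   0.1] tilt [-0.026 -0.017] grip -0.0003
tool shift cm [ 0.12 -0.08 -0.36]
```

View pics/side10z.png

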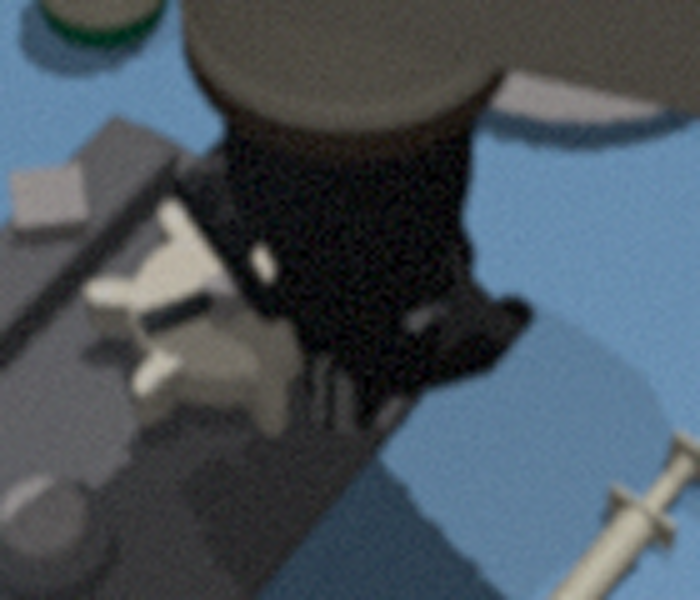

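The second click is done, with the rib now one click short of the wedge. I'll retreat and make one more stroke.

>>> arm_command --commands "0 -1.2 0 0 1;0 -1.2 0 0 1;0 -0.4 0 0 1;-1.6 0 -0.2 0 1;-1.6 0 -0.1 0 1;-1 0 0 0 1;0 0 0 0 1"

```text
clock: 13.4
eef_pos: [0.4949, 0.0265, 0.0203]
orientation: [-2.024, -2.392, 0.045]
contact_force: [0.1, -0.4, 0.3]
grip_width: -0.0003
```

```bash
python3 -c "
from h import *
tell((-52,-46,19))"
```

```text
t 13.4 local mm [-82.1 -47.5  20.3] yaw still (tool z) 0.0 F [ 0.1 -0.4  0.3] tilt [-0.025 -0.017] grip -0.0003
tool shift cm [0.15 3.01 0.05]
```

>>> arm_command --commands "0 1 0 0 1;0 1 0 0 1;0 0.8 0 0 1;0 0 0 0 1"

```text
clock: 13.9
eef_pos: [0.5249, 0.0322, 0.0192]
orientation: [-2.023, -2.392, 0.045]
contact_force: [-1.0, -0.2, 0.2]
grip_width: -0.0004
```

>>> arm_command --commands "0.9 0 0 0 1;0.9 0.1 0 0 1;0.9 0.2 0 0 1;0.6 0.3 0 0 1;0.5 0.2 0 0 1;0.4 0 0 0 1;0 0 0 0 1"

```text
clock: 14.78
eef_pos: [0.5168, 0.0773, 0.0166]
orientation: [-2.014, -2.386, 0.068]
contact_force: [-0.1, -1.1, -0.0]
grip_width: -0.0001
```

```bash
python3 -c "
from h import *
tell((-53,0,19))
s=get_image('side')
a=s['frame'][210:330,260:400]; cv2.imwrite('pics/side11z.png',cv2.resize(a,None,fx=5,fy=5,interpolation=cv2.INTER_CUBIC))"
```

```text
t 14.78 local mm [-52.1  -1.1  16.6] yaw still (tool z) 0.003 F [-0.1 -1.1 -0. ] tilt [-0.042 -0.021] grip -0.0001
tool shift cm [ 0.1  -0.1  -0.24]
```

View pics/side11z.png

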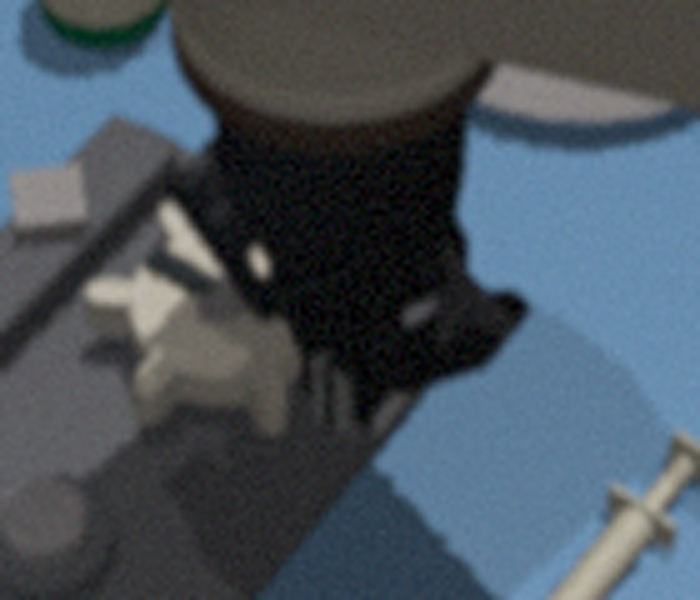

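The rib now points back toward the wedge. I'll retreat, lift, and look with the view clear.

>>> arm_command --commands "0 -1.2 0 0 1;0 -1.2 0 0 1;0 -0.8 0 0 1;0 0 -3 0 1;0 0 -4 0 1;3 0 -2 0 1;4 0 0 0 1;4 1 0 0 1;0 0 0 0 1"

```text
clock: 15.95
eef_pos: [0.4756, 0.1848, 0.11]
orientation: [-2.019, -2.384, 0.065]
contact_force: [-0.6, -0.4, -0.8]
grip_width: -0.0001
```

```bash
python3 -c "
from h import *
tell((0,98,100))
for n in ('top','side'):
    im=get_image(n); cv2.imwrite(f'pics/{n}12.png',im['frame'])
a=cv2.imread('pics/side12.png')[210:370,200:400]; cv2.imwrite('pics/side12z.png',cv2.resize(a,None,fx=3.7,fy=3.7,interpolation=cv2.INTER_CUBIC))"
```

```text
t 15.95 local mm [-75.  111.7 110. ] yaw still (tool z) -0.001 F [-0.6 -0.4 -0.8] tilt [-0.04 -0.02] grip -0.0001
tool shift cm [-1.36  7.54  0.7 ]
```

View pics/side12z.png

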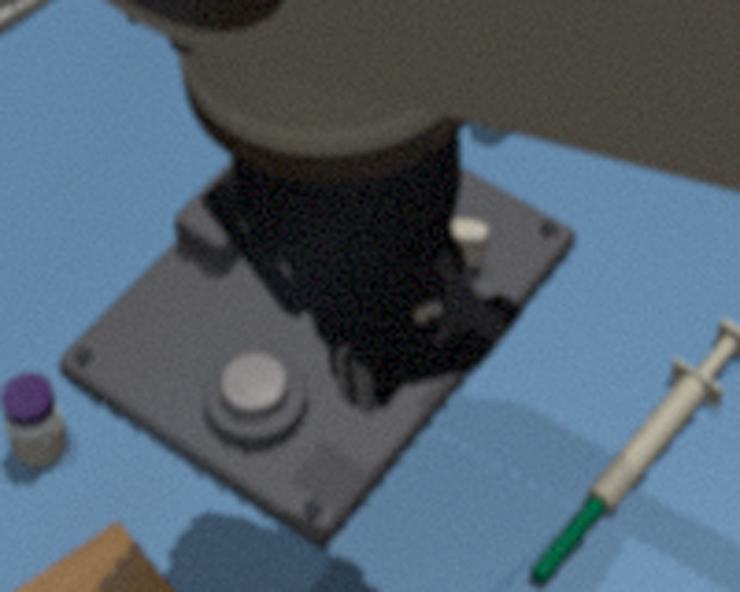

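View pics/top12.png

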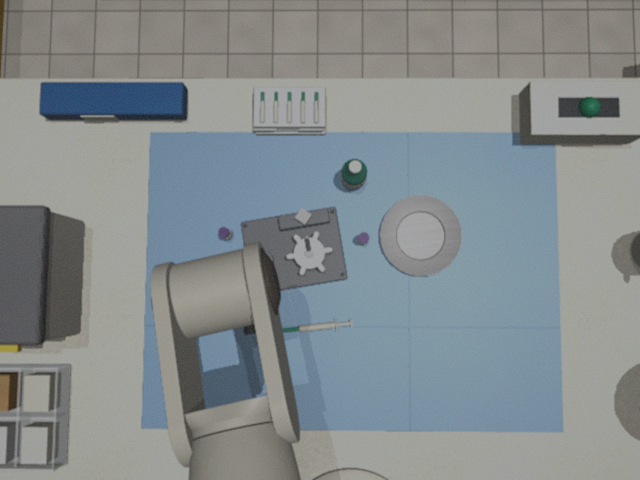

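```bash
python3 - <<'E'
import cv2
a=cv2.imread("pics/top12.png")[190:310,225:385]; cv2.imwrite("pics/top12z.png",cv2.resize(a,None,fx=5,fy=5,interpolation=cv2.INTER_CUBIC))
E
```

```text
(no output)
```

View pics/top12z.png

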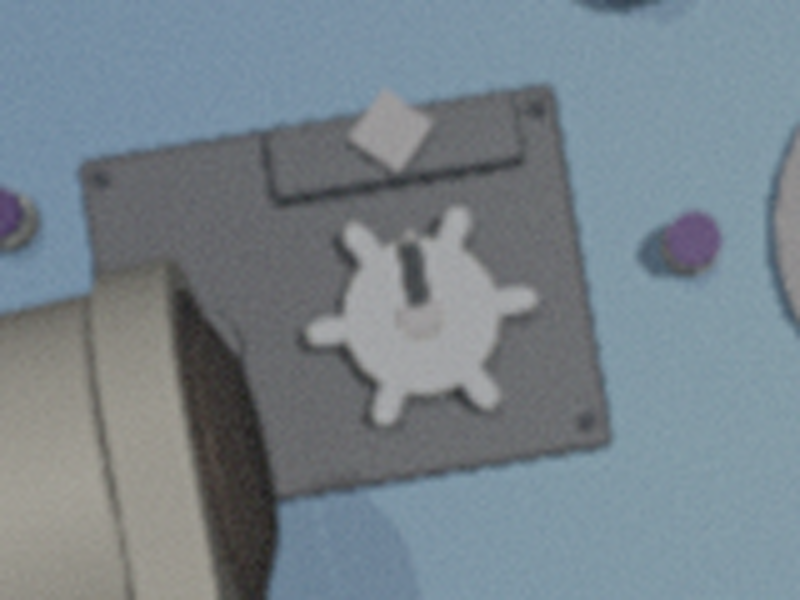

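>>> arm_command --commands "-1.3 2 0 0 1;0 2.5 0 0 1;0 2.8 0 0 1;0 0 0 0 1"

```text
clock: 16.55
eef_pos: [0.5512, 0.177, 0.1071]
orientation: [-2.026, -2.378, 0.067]
contact_force: [-1.2, 0.4, -0.6]
grip_width: -0.0004
```

```bash
python3 -c "
from h import *
tell((0,97,42))"
```

```text
t 16.55 local mm [ -1.7  91.5 107.1] yaw still (tool z) -0.006 F [-1.2  0.4 -0.6] tilt [-0.04  -0.022] grip -0.0004
tool shift cm [0.65 0.45 6.48]
```

>>> arm_command --commands "0.4 0.3 2 0 1;0.3 0.2 2 0 1;0 0 1.5 0 1;0 0 0.7 0 1;0 0 0 0 1"

```text
clock: 17.18
eef_pos: [0.5507, 0.1794, 0.0438]
orientation: [-2.03, -2.375, 0.068]
contact_force: [-0.1, -0.0, -0.0]
grip_width: -0.0001
```

```bash
python3 -c "
from h import *
tell((0,98,30))
im=get_image('side')
a=im['frame'][230:350,200:360]; cv2.imwrite('pics/side13z.png',cv2.resize(a,None,fx=5,fy=5,interpolation=cv2.INTER_CUBIC))"
```

```text
t 17.18 local mm [-1.8 94.  43.8] yaw still (tool z) -0.01 F [-0.1 -0.  -0. ] tilt [-0.041 -0.022] grip -0.0001
tool shift cm [0.42 0.24 1.36]
```

View pics/side13z.png

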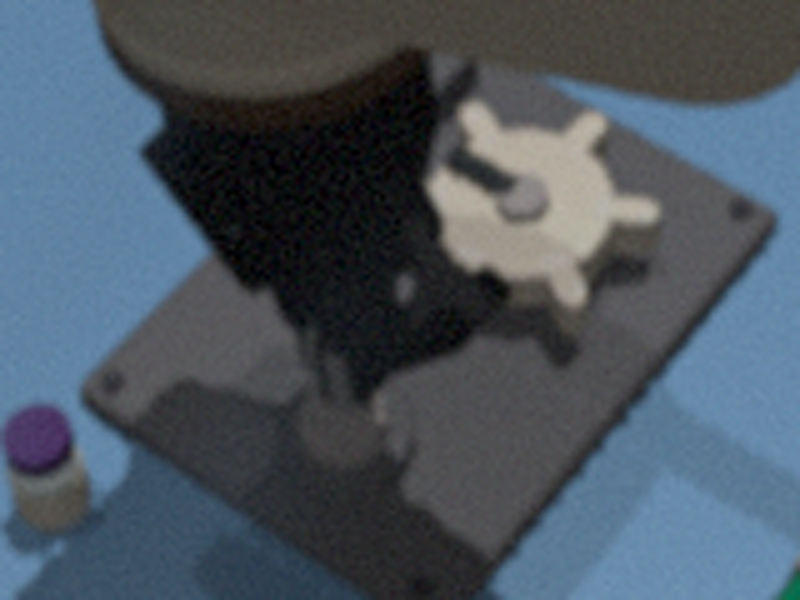

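>>> arm_command --commands "0.4 0.2 0.4 0 1;0 0 0.4 0 1;0 0 0.3 0 1;0 0 0 0 1"

```text
clock: 17.73
eef_pos: [0.5525, 0.184, 0.0334]
orientation: [-2.031, -2.376, 0.065]
contact_force: [0.3, 0.4, -0.1]
grip_width: 0.0
```

```bash
python3 -c "
from h import *
tell((0,98,30))
im=get_image('side')
a=im['frame'][230:350,200:360]; cv2.imwrite('pics/side14z.png',cv2.resize(a,None,fx=5,fy=5,interpolation=cv2.INTER_CUBIC))"
```

```text
t 17.73 local mm [ 0.7 98.3 33.4] yaw still (tool z) -0.01 F [ 0.3  0.4 -0.1] tilt [-0.039 -0.022] grip 0.0
tool shift cm [-0.02 -0.06  0.35]
```

View pics/side14z.png

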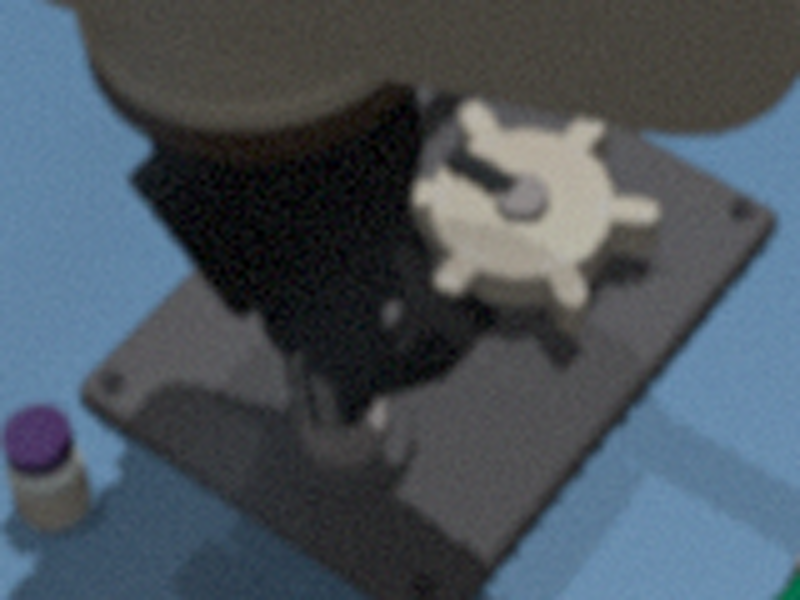

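>>> arm_command --commands "0 0 0.3 0 1;0 0 0.2 0 1;0 0 0.2 0 1;0 0 0 0 1"

```text
clock: 18.27
eef_pos: [0.5525, 0.1839, 0.0266]
orientation: [-2.031, -2.377, 0.064]
contact_force: [-1.4, -0.0, 3.1]
grip_width: -0.0003
```

>>> arm_command --commands "0 0 0.2 0 1;0 0 0.2 0 1"

```text
clock: 18.52
eef_pos: [0.5525, 0.1839, 0.0228]
orientation: [-2.031, -2.377, 0.063]
contact_force: [-1.4, 0.8, 12.8]
grip_width: 0.0001
```

>>> arm_command --commands "0 0 0.15 0 1;0 0 0 0 1"

```text
clock: 18.77
eef_pos: [0.5527, 0.184, 0.0229]
orientation: [-2.032, -2.377, 0.062]
contact_force: [-4.0, -0.7, 6.7]
grip_width: -0.0001
```

```bash
python3 -c "
from h import *
tell()
im=get_image('side')
a=im['frame'][230:350,200:360]; cv2.imwrite('pics/side15z.png',cv2.resize(a,None,fx=5,fy=5,interpolation=cv2.INTER_CUBIC))"
```

```text
t 18.77 local mm [ 1.  98.2 22.9] yaw still (tool z) -0.01 F [-4.  -0.7  6.7] tilt [-0.036 -0.021] grip -0.0001
```

View pics/side15z.png

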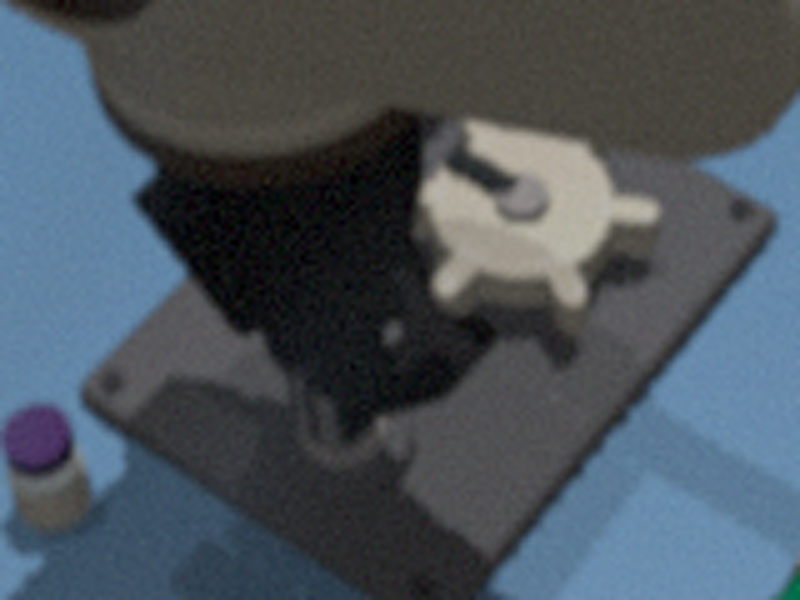

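>>> arm_command --commands "0 0 0.2 0 1;0 0 0.2 0 1"

```text
clock: 19.08
eef_pos: [0.5531, 0.1841, 0.0222]
orientation: [-2.032, -2.379, 0.06]
contact_force: [-14.8, -2.2, 38.5]
grip_width: 0.0
```

>>> arm_command --commands "0 0 -0.5 0 1;0 0 -1 0 1;0 0 -2 0 1;0 0 -4 0 1;0 0 -4 0 1;0 -5 -2 0 1;0 -5 0 0 1;0 -5 0 0 1;4 -5 0 0 1;4 0 0 0 1;0 0 0 0 1"

```text
clock: 20.45
eef_pos: [0.3442, 0.2336, 0.1696]
orientation: [-2.035, -2.377, 0.056]
contact_force: [-0.4, -0.9, -0.1]
grip_width: -0.0003
```

```bash
python3 - <<'E'
from h import *
tell()
for n in ('top','side'):
    im=get_image(n); cv2.imwrite(f'pics/{n}16.png',im['frame'])
    if n=="side": a=im['frame'][190:420,150:450]; cv2.imwrite('pics/side16z.png',cv2.resize(a,None,fx=2.6,fy=2.6,interpolation=cv2.INTER_CUBIC))
f,Rm,o=cam(im); Z=im["z_map"]; u,v=(np.array(proj(im,[.552,.183,.036]))).astype(int)
z=np.median(Z[v-2:v+3,u-2:u+3]); print(u,v,o+Rm@np.array([(u-im["cx"])/f,(v-im["cy"])/f,1])*z)
E
```

```text
t 20.45 local mm [-196.5  181.6  169.6] yaw still (tool z) -0.012 F [-0.4 -0.9 -0.1] tilt [-0.032 -0.02 ] grip -0.0003
268 312 [0.55276342 0.18252173 0.03618109]
```

View pics/side16z.png

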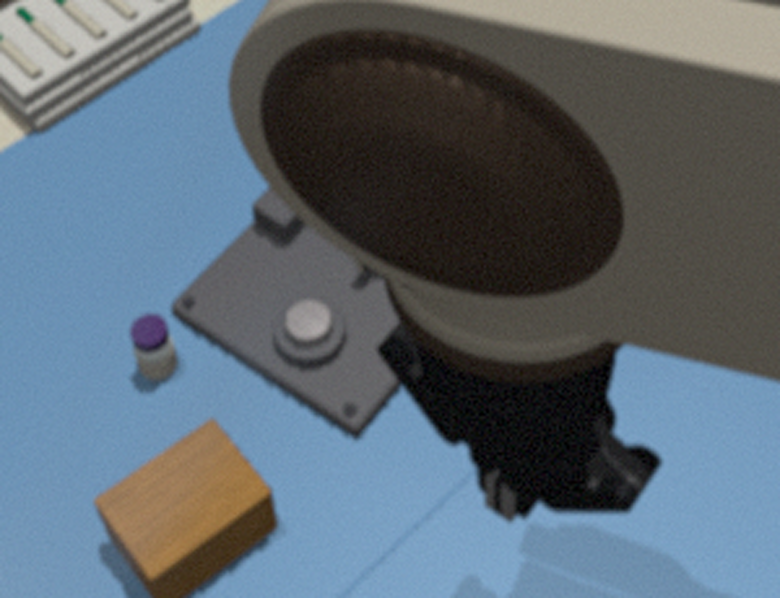

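View pics/top16.png

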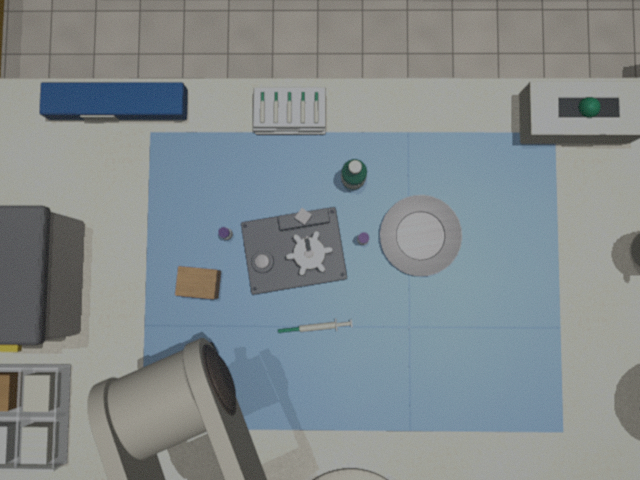

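The last pictures show the rib (308,243) pointing at the wedge (303,217). The plunger is back up, with its top at z≈0.036, and all the bystanders are where they started. I'm handing in.

```bash
python3 -c "
from h import *
print(hand_in())"
```

```text
the job is handed in; nothing more can be done
None
```

The job is done and handed in at about 20.5 s. I flicked the wheel three clicks clockwise with the shut fingertips, one lobe stroke per click. I then pushed the plunger down to its stop and let it come back up.

**Last checks:**
- **Wheel:** the final top picture shows the rib pointing at the index wedge.
- **Plunger:** on the way down it stopped dead at TCP z≈0.023 after about 6 mm, with the force rising to 38 N. After release its top measured z≈0.036, the same as before the press. The travel is inferred from arm position and force, because the plunger joint cannot be read directly.
- **Bystanders:** none has visibly moved, judged by eye against the first top picture. The arm is clear of everything.

**What disagreed:**
- **Fingertip length:** the task text puts the shut fingertips 14 mm ahead of the TCP. Touching the table put them about 7 mm behind the reported TCP, so I set the working heights from that.
- **Table touch:** that check briefly reached 59 N vertically (about 65 N in all), under the 120 N wrist limit.
- **Tool tilt:** the tool drifted by about 0.04 rad during the strokes, which had no visible effect.

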